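# Hold a pressure cap at vent on the cap tester

## Robot

A 6-joint arm with a two-finger parallel gripper is mounted at the origin on a cart in front of the work surface, level with it; the furniture and walls round the work are solid. World frame = base frame: x ahead of the robot, y to its left, z up, the work surface at z = 0. Lengths are in m, angles in rad, forces in N, time in s.
With the tool pointing down it reaches from about 0.25 to 0.775 m from the base axis. Payload 4 kg.
Tool frame: the origin (TCP) lies midway between the tips of the shut fingers; the grasp point (between the pads) lies 19 mm behind it; z points along the fingers, y is the line along which they close (so a half turn about z gives the same grasp; the last joint's range is limited). The gripper opens to 94 mm and grips with 3 to 60 N. Pads are 16 mm wide; open, the fingers measure 119 mm over their backs; the gripper's body (75 mm by 177 mm) begins 78 mm behind the grasp point.
Start: joints at [-1.367, 0.087, 1.371, -0, 1.684, -0.103], TCP at [0.166, -0.524, 0.206] pointing down, gripper open.
Joint ranges: [-3.1, 3.1], [-0.76, 2.03], [0.27, 2.55], [-1.08, 4.22], [0.17, 2.65], [-2.57, 2.57]. Speed limits (rad/s): [2.79, 2.79, 3.14, 3.14, 3.14, 3.14].

## Interface

Orientations are given as [roll, pitch, yaw] about the fixed x, y, z axes, in that order (R = Rz(yaw) Ry(pitch) Rx(roll)).
In Python, from bench import robot gives the robot as it stands.
- The arm moves only by the tool servo_tool, never from a script. Its argument "moves" is a list of rows, each a list of 5 numbers: the shift along the tool's x, y, z in units of 25 mm (1.0 is 25 mm), then the turn about the tool's z in units of 6 degrees (1.0 is 6 degrees), then the closure, from 0 (fully open) to 1 (shut). In form: [[dx, dy, dz, yaw, gripper], ...]. A call has 1 to 10 rows; each row is the pose to reach, as a shift and turn from the pose commanded when the call began, along the tool's axes at that moment; what a row does not reach only later rows make up. A row lasts 1/12 s, in which the tool goes at most 41.7 mm and 7.16 degrees, less where a joint would pass 70% of its speed; a pose out of reach is approached as far as the arm can. A call with a gripper value outside its range is refused whole. The fingers move at their own pace and stop on an object; the grip force is fixed at half the most. Time passes only in rows, so rows that repeat a pose let the fingers close. It gives the time, the measured TCP pose, the force, the opening and the grip force at its end, in the units of the state.
- robot.get_obs(): the state, without advancing time (a new reading comes with each control period).
- robot.snapshot(name): name is "side" or "top" or "wrist"; returns a dict with "image" (480x640x3 uint8, blue, green, red), "fx", "fy", "cx", "cy" (pixels), "eye" and "orientation" of the camera in the world; the wrist camera has in their place "T_tool_cam" (4x4, takes a point from camera to tool coordinates, whose origin is the TCP and whose axes are the flange's). Camera axes: x right, y down, z forward; pixel columns grow to the right and rows downward; lengths in m; the calibration is good to about 2 mm. A picture is of the moment at which its call begins: read the wrist's pose just before it. There is no depth.
- robot.close_job(): hands the job in; it is judged then, once.
The state is a dict: "time": time; "joint_positions": joint angles; "qvel": joint speeds; "joint_torque": joint torques, N m; "tool_pos": TCP position; "ee_rot": TCP orientation; "wrist_force": force on the tool from outside, world axes, zero at the start; "wrist_torque": the same for the moment, N m; "width": finger opening in m; "finger_force": force on a finger pad.
Only numpy, scipy, OpenCV 4.12 (cv2) and the standard library are available. Lean on these libraries where they do the work, as an engineer would, in place of code of your own. Each camera call takes 0.05 s, during which the arm holds its last target. There are 200 camera calls.

## Task

Test this pressure cap at its vent position: first ready the tester by pressing its keys fully down one at a time, letting each come up again, green (power), then blue (zero, while the neck is open and the cap well away), then yellow (start). Then set the cap on the neck with its two tongues down through the notches, press it down against the spring and twist it clockwise (seen from above) to the orange vent mark, half way to the lock, never as far as the lock click. Finish with the gripper still holding the cap there (the spring throws an unlocked cap back), and leave the oil can, the screw jar and the wrench where they are.

Things in the scene. Friction and masses are not known exactly. Their poses are not given: they have to be found in the camera images.
- tester: Screwed-down bench tester for pressure caps: dark blue-green steel case 190 (x) by 250 (y) mm, grey top plate 60 mm above the bench; three keys in a row at the front right, a dial gauge at the back right (up to 120 mm above the bench), the filler neck on the left. Origin: centre of its underside on the bench. Its key front faces its -x, its left is +y, z up.
- neck (a point): Centre of the filler neck's round mouth, on its axis, level with the rim's top, 94 mm above the bench; axes as the tester's. Steel neck 72 mm across, 34 mm above the tester's top. Rim 4 mm thick with a 43 mm hole and two notches on the tester's +y and -y sides, 14 mm wide, out to 61 mm across, with white marks on the flange outside them.
- vent_mark (a point): One of the two orange vent marks (the other lies straight across the neck) on the dark flange round the neck's foot, 44 mm from the neck's axis, 64 mm above the bench: 45 degrees (0.785 rad) clockwise from a notch, seen from above. The cap's bar points at both when at vent. Red marks show the lock, 98 degrees clockwise of the notches.
- seat (a joint): Travel of the sprung round rubber seat in the neck, m: 0 at rest, growing as the cap's plug pushes it down. 30 mm across; at rest its top is 4.5 mm below the rim's top. 3.5 N start it, about 6 N put the tongues just under the rim (0.0085), 7 N bring the cap's disc hard on the rim (0.0115).
- carrier (a joint): Turn of the spring-return carrier in the neck, rad: 0 at rest, growing clockwise as the cap's tongues push it. They meet it some 8 degrees after the notch centre, so it reads about 0.65 with the cap at vent. Its spring wants 0.06 N m to start, 0.11 N m at vent; let go, it turns the cap back to the notches and the seat lifts it.
- detent (a joint): Travel of the brass lock detent in the neck wall, m: 0 at rest. A tongue reaches it 59 degrees clockwise of the notches and must push it out 0.002 to pass into the lock (the click).
- cap: Loose bayonet pressure cap, 0.1 to 0.2 kg, 49 mm high, standing upright on its 38 mm plug, left or right of the tester. Origin: centre of the plug's underside, z up. Steel disc 74 mm across, 16 to 22.5 mm above the origin; two steel tongues at +x and -x, 9 mm wide, out to 28 mm from the axis, 4.5 to 9 mm above the origin. Half a turn makes no difference.
- cap_grip (a point): Middle of the cap's black grip bar, on the cap's axis 36 mm above its origin, axes as the cap's. Bar 58 mm along x, 14 mm along y, from 22.5 to 48.5 mm above the origin; a white line on top points to both tongues.
- tongue (a point): Middle of one of the cap's two tongues, 22 mm from its axis. Turned to the notches they have 2.5 mm play all round. The cap's origin is then 89.5 mm above the bench if they rest on the rim, 81 mm with them just under the rim, 78 mm with the disc hard on the rim.
- key_green_top (a point): Centre of the top of the green key (the leftmost of the three, nearest the neck), 78 mm above the bench. The keys are 24 mm across in round housings, 40 mm apart, and move 6 mm straight down; fully down takes 5 N.
- key_blue_top (a point): The same for the blue key, the middle one.
- key_yellow_top (a point): The same for the yellow key, the rightmost.
- key_green (a joint): Travel of the green key, m: 0 up, 0.006 fully down.
- key_blue (a joint): Travel of the blue key, m: 0 up, 0.006 fully down.
- key_yellow (a joint): Travel of the yellow key, m: 0 up, 0.006 fully down.
- oil_can: Loose red pump oil can, 69 by 102 mm and 156 mm high, on the side of the tester where the cap is not; leave it alone. Origin: centre of its underside.
- screw_jar: Loose glass jar of screws with a red-brown lid, 77 mm across and 96 mm high, behind the tester on the left; leave it alone. Origin: centre of its underside.
- wrench: Loose open-end wrench, 201 mm long along its y and 9 mm high, lying to the right behind the cap's or oil can's place; leave it alone. Origin: centre of its underside.
Mind the look-alikes: they are no part of the job. What is shaped like the cap but turquoise is not meant.

How it is judged:
By the outcome, as a careful person would: the job done as asked, in the order asked, and still so for the second after the job is handed in, while the arm keeps its last pose, push and grip.
It also fails if it takes over 64 s, if anything falls off the work surface, if the arm or the gripper's body presses on something with over 40 N, if the wrist force passes 120 N, or if a joint passes its speed limit or range.

## Working session

There is one attempt and no reset: what is moved stays moved. The work goes in short steps, Python scripts to look and compute and a tool call to move; the robot and the scene stay as the last step left them, time stands still between calls to the robot, and variables do not carry over. Pictures are saved under pics/ and viewed, at most 10 in all, crops included, and the job is handed in when it is done.

Besides the shell and the picture viewer there is one more tool, called after "Call:" by a JSON object that holds its "name" and its "arguments", one argument or row to a line. servo_tool: Moves the arm, as the interface text tells. Its arguments: {"type":"object","properties":{"moves":{"type":"array"}},"required":["moves"]}

```bash
mkdir -p pics; cat > h.py <<'E'
import numpy as np, cv2, json
from scipy.spatial.transform import Rotation as R
from bench import robot
def snap(n,f):
    o=robot.get_obs(); s=robot.snapshot(n); cv2.imwrite(f'pics/{f}.png',s['image'])
    K=np.array([[s['fx'],0,s['cx']],[0,s['fy'],s['cy']],[0,0,1.]])
    if n=='wrist':
        T=np.eye(4); T[:3,:3]=R.from_euler('xyz',o['ee_rot']).as_matrix() if len(o['ee_rot'])==3 else np.array(o['ee_rot']); T[:3,3]=o['tool_pos']
        T=T@np.array(s['T_tool_cam'])
    else:
        T=np.eye(4); q=np.array(s['orientation'],float)
        T[:3,:3]=q if q.shape==(3,3) else (R.from_quat(q).as_matrix() if q.size==4 else R.from_euler('xyz',q).as_matrix()); T[:3,3]=s['eye']
    np.savez(f'pics/{f}.npz',K=K,T=T); return s
def cam(f):
    d=np.load(f'pics/{f}.npz'); return d['K'],d['T']
def ray(f,u,v):
    K,T=cam(f); return T[:3,3],T[:3,:3]@np.linalg.solve(K,[u,v,1.])
def atz(f,u,v,z):
    e,d=ray(f,u,v); return e+d*(z-e[2])/d[2]
def tri(*obs):
    A=np.zeros((3,3));b=np.zeros(3)
    for f,u,v in obs:
        e,d=ray(f,u,v); d=d/np.linalg.norm(d); P=np.eye(3)-np.outer(d,d); A+=P;b+=P@e
    return np.linalg.solve(A,b)
def proj(f,p):
    K,T=cam(f); c=T[:3,:3].T@(np.array(p)-T[:3,3]); c=K@c; return c[:2]/c[2]
E
python3 - <<'E'
from h import *
o=robot.get_obs(); print(o)
for n in ['side','top','wrist']:
    s=snap(n,n+'0'); print(n,{k:v for k,v in s.items() if k!='image'})
E
```

```text
{'time': 0.0, 'joint_positions': array([-1.36706847e+00,  8.79274107e-02,  1.37223745e+00, -3.56306656e-05,
        1.68359074e+00, -1.03092346e-01]), 'qvel': array([ 0.00088346, -0.00123777,  0.0001327 , -0.00112465, -0.00060003,
        0.00015389]), 'joint_torque': array([-7.57675070e-05, -3.40178275e+01, -3.02432942e+01,  7.18917092e-02,
        3.28360533e-02, -1.62543643e-04]), 'tool_pos': array([ 0.16599258, -0.5237809 ,  0.20432778]), 'ee_rot': array([-3.13943754e+00, -1.87363848e-04,  3.06816026e-01]), 'wrist_force': array([ 0.60251725, -0.264458  , -0.64644595]), 'wrist_torque': array([ 0.03809926, -0.02323898, -0.02661909]), 'finger_force': 0.0, 'width': 0.09402993877611447}
side {'fx': 489.3469689263005, 'fy': 489.3469689263005, 'cx': 308.5673108671996, 'cy': 247.16044075381132, 'eye': array([0.17272862, 0.94598795, 0.83232944]), 'orientation': array([-2.20976553,  0.01567288, -2.73631723])}
top {'fx': 540.5885479789619, 'fy': 540.5885479789619, 'cx': 314.82039683822984, 'cy': 229.4332615894925, 'eye': array([0.39281067, 0.01133695, 1.44881963]), 'orientation': array([-3.00826784,  0.00542692, -1.54666643])}
wrist {'fx': 364.0301863599894, 'fy': 364.0301863599894, 'cx': 319.3246495825957, 'cy': 235.99160588362582, 'T_tool_cam': array([[-1.42604676e-04, -9.63424018e-01, -2.67981607e-01,
         7.87782090e-02],
       [ 9.99999977e-01, -1.80478216e-04,  1.16695974e-04,
         2.19627437e-03],
       [-1.60792546e-04, -2.67981584e-01,  9.63424021e-01,
        -1.79275088e-01],
       [ 0.00000000e+00,  0.00000000e+00,  0.00000000e+00,
         1.00000000e+00]])}
```

View pics/top0.png

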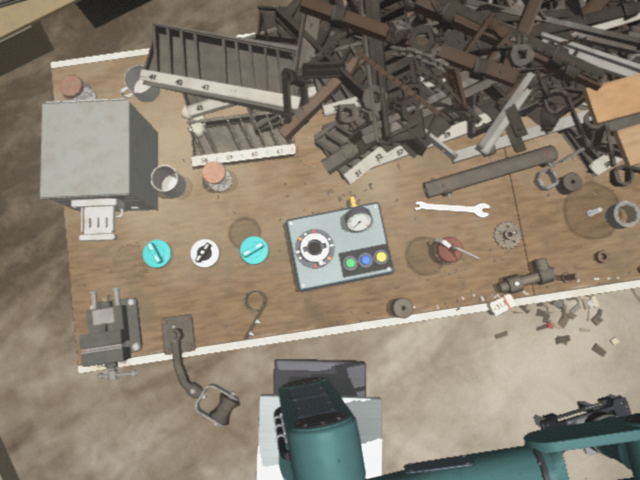

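View pics/side0.png

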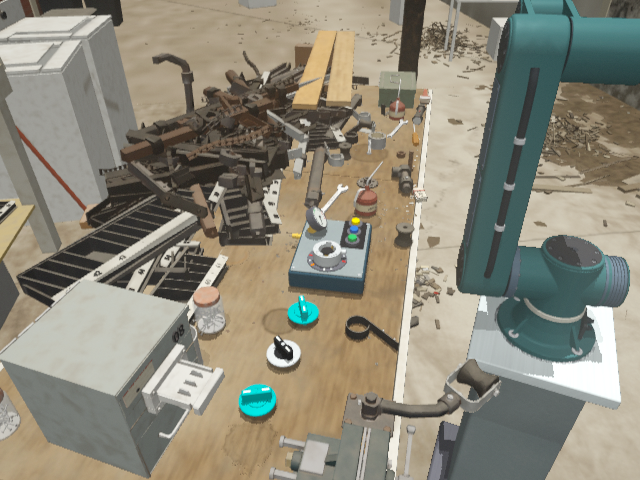

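The top view shows three cap-shaped things: turquoise at (157,253), steel with a black bar at (204,253) and turquoise at (254,250). By the description I choose the steel one with the black bar at (204,253); in the side view it is at (284,352). The neck is at top (315,249) and the keys are at top (350,263), (366,260) and (381,257). One composite of close crops will check this.

```bash
python3 - <<'E'
from h import *
t=cv2.imread('pics/top0.png'); s=cv2.imread('pics/side0.png')
c=lambda im,x,y,w,h,k:cv2.resize(im[y:y+h,x:x+w],None,fx=k,fy=k,interpolation=cv2.INTER_CUBIC)
A=c(t,180,230,50,50,6); B=c(t,285,200,110,100,4.5)[:300] ; B=c(t,285,200,112,100,3*1.45)
a=c(s,255,330,60,50,6)
C=c(s,285,200,95,95,3.1)
W=np.zeros((600,800,3),np.uint8)
def put(im,x,y):
    h=min(im.shape[0],600-y);w=min(im.shape[1],800-x);W[y:y+h,x:x+w]=im[:h,:w]
put(c(t,180,230,48,48,6),0,0); put(c(t,285,200,112,96,4.5),290,0)
put(c(s,262,332,44,42,6),0,300); put(c(s,285,200,90,100,4.0)[:160*1],290,435)
cv2.imwrite('pics/crop1.png',W)
# colored keys
for f,im,box in(('top0',t,(335,240,60,35)),('side0',s,(340,210,30,40))):
    x,y,w,h=box; hsv=cv2.cvtColor(im[y:y+h,x:x+w],cv2.COLOR_BGR2HSV)
    for n,lo,hi in(('g',50,85),('b',100,125),('y',22,35)):
        m=cv2.inRange(hsv,(lo,140,90),(hi,255,255)); nn,l,st,ce=cv2.connectedComponentsWithStats(m)
        k=1+np.argmax(st[1:,4]); print(f,n,ce[k]+[x,y],st[k,4], atz(f,*(ce[k]+[x,y]),.078))
print(atz('top0',204,253,.03),atz('side0',284,352,.03),atz('top0',315,249,.094))
E
```

```text
Traceback (most recent call last):
ValueError: attempt to get argmax of an empty sequence
```

View pics/crop1.png

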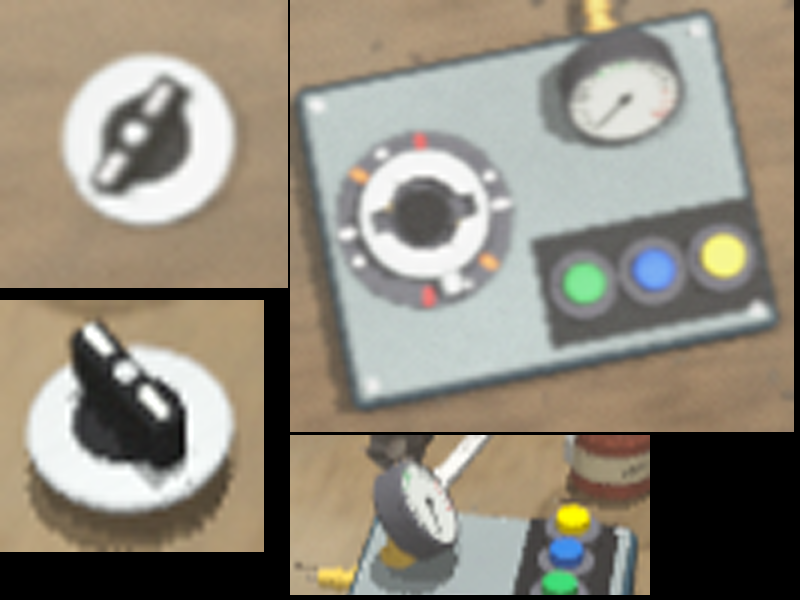

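The crop confirms it: the steel disc with the black bar and white line is the cap, centre at crop (148,140). The tester shows its notches at crop (380,218) and (467,205), orange marks at (359,175) and (488,261), and keys at (583,284), (655,270) and (723,255).

```bash
python3 - <<'E'
from h import *
t=cv2.imread('pics/top0.png'); s=cv2.imread('pics/side0.png')
P={}
for f,im,box in(('top0',t,(335,240,60,35)),('side0',s,(340,210,30,40))):
    x,y,w,h=box; hsv=cv2.cvtColor(im[y:y+h,x:x+w],cv2.COLOR_BGR2HSV)
    for n,lo,hi in(('g',50,90),('b',100,125),('y',22,35)):
        m=cv2.inRange(hsv,(lo,110,60),(hi,255,255)); nn,l,st,ce=cv2.connectedComponentsWithStats(m)
        if nn<2: print('none',f,n);continue
        k=1+np.argmax(st[1:,4]); P[f,n]=ce[k]+[x,y]; print(f,n,P[f,n],st[k,4], atz(f,*P[f,n],.078))
for n in 'gby':
    try: print(n,tri(('top0',*P['top0',n]),('side0',*P['side0',n])))
    except KeyError: pass
q=lambda x,y:(285+x/4.5-290/4.5,200+y/4.5)
print('neck',atz('top0',*q(424,212),.094))
for p in((348,233),(502,203),(359,175),(488,261)): print(atz('top0',*q(*p),.064))
for p in((380,218),(467,205)): print(atz('top0',*q(*p),.094))
a=lambda x,y:(180+x/6,230+y/6); b=lambda x,y:(262+x/6,332+(y-300)/6)
for u,v in(((133,132),(126,372)),((160,98),(95,334)),((108,172),(155,402))): print('cap',tri(('top0',*a(*u)),('side0',*b(*v))),atz('top0',*a(*u),.0485))
print('disc',atz('top0',*a(148,140),.0225),atz('side0',*b(130,428),.0225))
E
```

```text
top0 g [349.6097561  262.48780488] 41 [ 0.49392032 -0.06706315  0.078     ]
top0 b [365.35483871 259.5       ] 62 [ 0.50245752 -0.10688604  0.078     ]
top0 y [380.28571429 256.19047619] 42 [ 0.51177472 -0.14468236  0.078     ]
side0 g [351.83636364 237.36363636] 55 [ 0.49476729 -0.06555313  0.078     ]
side0 b [353.5 229. ] 52 [ 0.50344136 -0.10422397  0.078     ]
side0 y [355.24193548 220.58064516] 62 [ 0.51243214 -0.14514799  0.078     ]
g [ 0.49457876 -0.06695923  0.0770375 ]
b [ 0.50339631 -0.10682311  0.07624505]
y [ 0.51198435 -0.14456737  0.0784341 ]
neck [0.52939781 0.02209546 0.094     ]
[0.51935009 0.06545023 0.064     ]
[ 0.53864473 -0.02214923  0.064     ]
[0.55283917 0.0600902  0.064     ]
[ 0.50522188 -0.01483002  0.064     ]
[0.52544713 0.04661877 0.094     ]
[ 0.53389936 -0.00186751  0.094     ]
cap [0.51511812 0.31592902 0.0455779 ] [0.51430065 0.31508487 0.0485    ]
cap [0.53123587 0.30502489 0.04735342] [0.52937789 0.30411795 0.0485    ]
cap [0.49812426 0.32579156 0.04725188] [0.4966844  0.32501755 0.0485    ]
disc [0.51317214 0.31391165 0.0225    ] [0.51293821 0.32101853 0.0225    ]
```

Call:
{"name": "servo_tool", "arguments": {
  "moves": [
    [0.5,-0.4,0,-0.5,1],
    [1.5,-1.1,0.2,-1,1],
    [3,-2.2,0.4,-1.6,1],
    [4.5,-3.3,0.6,-2.3,1],
    [5.9,-4.4,0.8,-3,1],
    [7.3,-5.4,1,-3.8,1],
    [8.7,-6.5,1.2,-4.6,1],
    [10,-7.5,1.4,-5.4,1],
    [11.2,-8.4,1.6,-6.2,1],
    [12.2,-9.1,1.8,-7,1]
  ]
}}

```text
time: 0.98
tool_pos: [0.3869, -0.2159, 0.1609]
ee_rot: [3.141, 0.0, 1.044]
wrist_force: [1.4, -1.1, -0.4]
width: 0.031
finger_force: 0.0
```

```bash
cat >> h.py <<'E'
def go(p,yaw=None):
    "units to target TCP p (and yaw deg) from the measured pose"
    o=robot.get_obs(); M=R.from_euler('xyz',o['ee_rot']).as_matrix(); c=np.degrees(o['ee_rot'][2])
    d=M.T@(np.array(p)-o['tool_pos'])/.025
    w=0 if yaw is None else -((yaw-c+180)%360-180)/6
    print('t %.2f'%o['time'],'pos',o['tool_pos'].round(4),'rot',np.degrees(o['ee_rot']).round(2),'j6 %.2f'%o['joint_positions'][5],'F',o['wrist_force'].round(1),'w %.4f'%o['width'],'-> units',d.round(2),'turn %.2f'%w)
E
python3 -c "
from h import *
go([.4946,-.067,.1],90)"
```

```text
t 0.98 pos [ 0.3869 -0.2159  0.1609] rot [1.7995e+02 1.0000e-02 5.9800e+01] j6 -0.11 F [ 1.4 -1.1 -0.4] w 0.0310 -> units [7.31 0.72 2.43] turn -5.03
```

Call:
{"name": "servo_tool", "arguments": {
  "moves": [
    [1.2,0.1,0.1,-1,1],
    [2.6,0.2,0.4,-2,1],
    [4,0.4,0.9,-3,1],
    [5.4,0.5,1.4,-4,1],
    [6.6,0.7,1.9,-5,1],
    [7.3,0.72,2.2,-5,1],
    [7.3,0.72,2.4,-5,1],
    [7.3,0.72,2.4,-5,1],
    [7.3,0.72,2.4,-5,1]
  ]
}}

```text
time: 1.73
tool_pos: [0.4936, -0.0701, 0.1006]
ee_rot: [-3.14, 0.0, 1.563]
wrist_force: [-0.0, -0.3, 0.6]
width: 0.0004
finger_force: 0.0
```

```bash
python3 -c "
from h import *
go([.4946,-.067,.071],90)
snap('wrist','w1'); snap('side','s1')
for n,p in dict(g=(.4946,-.067,.078),b=(.5034,-.1068,.078),y=(.512,-.1446,.078),neck=(.5294,.0221,.094),tcp=robot.get_obs()['tool_pos']).items(): print(n,proj('w1',p).round(1))
a=cv2.imread('pics/w1.png');b=cv2.imread('pics/s1.png')[180:320,260:400]
W=np.zeros((480,800,3),np.uint8);W[:,:520]=a[:,60:580];W[:280,520:]=cv2.resize(b,(280,280),interpolation=cv2.INTER_CUBIC);cv2.imwrite('pics/c2.png',W)"
```

```text
t 1.73 pos [ 0.4936 -0.0701  0.1006] rot [-1.7993e+02  3.0000e-02  8.9560e+01] j6 -0.25 F [-0.  -0.3  0.6] w 0.0004 -> units [0.12 0.04 1.18] turn -0.07
g [318.8 263.7]
b [333.6 324.3]
y [346.7 376.8]
neck [389.7  99.6]
tcp [317.8 285.6]
```

View pics/c2.png

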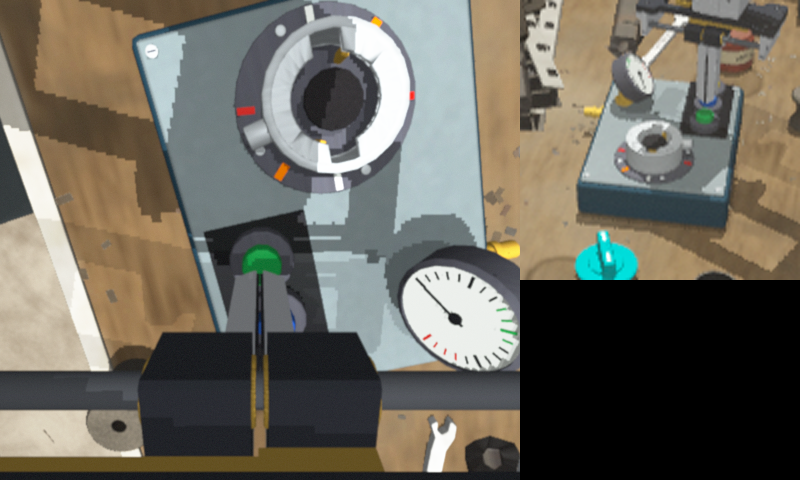

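The wrist view shows the green key at (322,262), predicted (319,264), right ahead of the shut fingers, and the neck at (395,97). The positions agree to about 2 mm, so I press green.

Call:
{"name": "servo_tool", "arguments": {
  "moves": [
    [0.15,0.06,0.5,0,1],
    [0.15,0.06,0.9,0,1],
    [0.15,0.06,1.1,0,1],
    [0.15,0.06,1.2,0,1],
    [0.15,0.06,1.24,0,1],
    [0.15,0.06,1.24,0,1]
  ]
}}

```text
time: 2.33
tool_pos: [0.4967, -0.0669, 0.0759]
ee_rot: [3.137, 0.001, 1.562]
wrist_force: [-6.4, 1.8, 22.8]
width: 0.0001
finger_force: 11.4
```

```bash
python3 -c "
from h import *
go([.4946,-.067,.0715],90)
s=snap('side','s2');snap('wrist','w2')
a=cv2.imread('pics/w2.png');b=cv2.imread('pics/s2.png')[210:260,330:380]
W=np.zeros((300,620,3),np.uint8);W[:,:300]=a[160:310,230:380].repeat(2,0).repeat(2,1);W[:300,320:]=cv2.resize(b,(300,300),interpolation=cv2.INTER_CUBIC);cv2.imwrite('pics/c3.png',W)"
```

```text
t 2.33 pos [ 0.4967 -0.0669  0.0759] rot [1.7976e+02 8.0000e-02 8.9520e+01] j6 -0.24 F [-6.4  1.8 22.8] w 0.0001 -> units [-0.   -0.08  0.17] turn -0.08
```

View pics/c3.png

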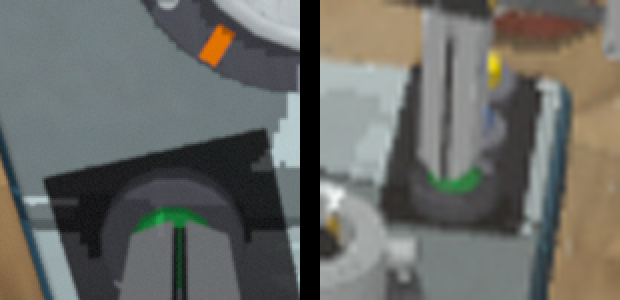

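The shut fingers (25 mm) stop at z = 75.9 with 23 N: they catch the round housing and the key is not fully down. I will raise and press with a single finger, with the gripper opened about 20 mm.

Call:
{"name": "servo_tool", "arguments": {
  "moves": [
    [0,0,-0.5,0,1],
    [0,0,-1.0,0,0.9],
    [0,-0.3,-1.0,0,0.78],
    [0,-0.65,-1.0,0,0.78],
    [0,-0.65,-1.0,0,0.78],
    [0,-0.65,-1.0,0,0.78]
  ]
}}

```text
time: 2.93
tool_pos: [0.478, -0.0657, 0.0937]
ee_rot: [-3.139, -0.0, 1.563]
wrist_force: [-0.9, 0.0, -1.0]
width: 0.0207
finger_force: 0.0
```

```bash
python3 -c "
from h import *
go([.4785,-.0665,.0705],90)"
```

```text
t 2.93 pos [ 0.478  -0.0657  0.0937] rot [-1.7988e+02 -2.0000e-02  8.9540e+01] j6 -0.25 F [-0.9  0.  -1. ] w 0.0207 -> units [-0.03  0.02  0.93] turn -0.08
```

Call:
{"name": "servo_tool", "arguments": {
  "moves": [
    [-0.03,0.02,0.3,0,0.78],
    [-0.03,0.02,0.6,0,0.78],
    [-0.03,0.02,0.8,0,0.78],
    [-0.03,0.02,0.9,0,0.78],
    [-0.03,0.02,0.95,0,0.78],
    [-0.03,0.02,0.95,0,0.78]
  ]
}}

```text
time: 3.43
tool_pos: [0.4805, -0.0668, 0.0757]
ee_rot: [3.14, 0.001, 1.564]
wrist_force: [-9.6, 1.3, 24.0]
width: 0.0208
finger_force: 11.8
```

```bash
python3 -c "
from h import *
go([.4785,-.0665,.0705],90)
s=snap('side','s3');snap('wrist','w3')
a=cv2.imread('pics/w3.png');b=cv2.imread('pics/s3.png')[210:260,330:380]
W=np.zeros((300,620,3),np.uint8);W[:,:300]=a[160:310,230:380].repeat(2,0).repeat(2,1);W[:300,320:]=cv2.resize(b,(300,300),interpolation=cv2.INTER_CUBIC);cv2.imwrite('pics/c4.png',W)"
```

```text
t 3.43 pos [ 0.4805 -0.0668  0.0757] rot [1.7991e+02 7.0000e-02 8.9600e+01] j6 -0.25 F [-9.6  1.3 24. ] w 0.0208 -> units [ 0.01 -0.08  0.21] turn -0.07
```

View pics/c4.png

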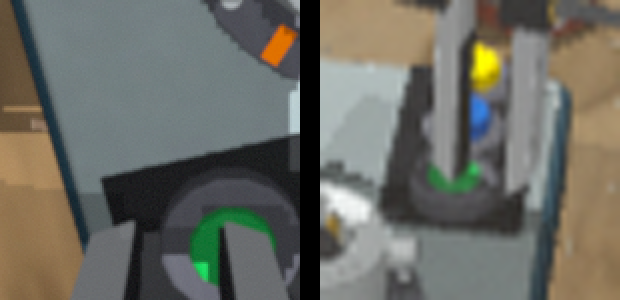

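The crop shows the one finger about 4 mm to +x of the key's centre (232,250), so its corner sits on the housing (the key sinks below it). I'll back off for an unobstructed wrist view to centre it precisely.

Call:
{"name": "servo_tool", "arguments": {
  "moves": [
    [0,0,-0.4,0,0.78],
    [0,0,-1.2,0,0.78],
    [-0.7,0.3,-2.2,0,0.78],
    [-1.6,0.6,-2.6,0,0.78],
    [-2.4,0.9,-2.6,0,0.78],
    [-2.4,0.9,-2.6,0,0.78],
    [-2.4,0.9,-2.6,0,0.78],
    [-2.4,0.9,-2.6,0,0.78]
  ]
}}

```text
time: 4.2
tool_pos: [0.5012, -0.1258, 0.1346]
ee_rot: [-3.139, -0.002, 1.563]
wrist_force: [0.4, 0.1, 0.1]
width: 0.0206
finger_force: 0.0
```

```bash
python3 - <<'E'
from h import *
go([.4785,-.0665,.0705],90)
snap('wrist','w4')
# fingertip check in w3: tips at tool (+8mm, +-10.35 mm, 0)
K,T=cam('w3'); 
from numpy.linalg import inv
o=np.array([.4805,-.0668,.0757]); M=R.from_euler('xyz',np.radians([179.91,.07,89.6])).as_matrix()
for y in(-.01035,.01035): print('tip pred',proj('w3',o+M@[.008,y,0]).round(1))
def blobs(f):
    im=cv2.imread(f'pics/{f}.png'); hsv=cv2.cvtColor(im,cv2.COLOR_BGR2HSV); P={}
    for n,lo,hi in(('g',50,90),('b',100,125),('y',22,33)):
        m=cv2.inRange(hsv,(lo,120,50),(hi,255,255)); nn,l,st,ce=cv2.connectedComponentsWithStats(m)
        for k in np.argsort(-st[1:,4])[:2]+1: print(f,n,st[k],ce[k].round(1),atz(f,*ce[k],.078).round(4))
blobs('w4')
E
```

```text
t 4.20 pos [ 0.5012 -0.1258  0.1346] rot [-1.7983e+02 -9.0000e-02  8.9580e+01] j6 -0.35 F [0.4 0.1 0.1] w 0.0206 -> units [ 2.36 -0.92  2.57] turn -0.07
tip pred [297.  269.6]
tip pred [336.5 269.6]
w4 g [ 291  147   37   37 1080] [308.8 165. ] [ 0.4961 -0.0681  0.078 ]
w4 g [524 202  13   2  22] [530.7 202.4] [ 0.6411 -0.0934  0.078 ]
w4 b [ 306  206   35   36 1017] [323.  223.7] [ 0.505  -0.1068  0.078 ]
w4 b [202   0  51 174 399] [226.2  84.1] [ 0.447  -0.0197  0.078 ]
w4 y [319 260  32  37 739] [332.4 276.9] [ 0.5113 -0.1447  0.078 ]
w4 y [394 453  32  19 170] [409.8 463.5] [ 0.5746 -0.3077  0.078 ]
```

View pics/w4.png

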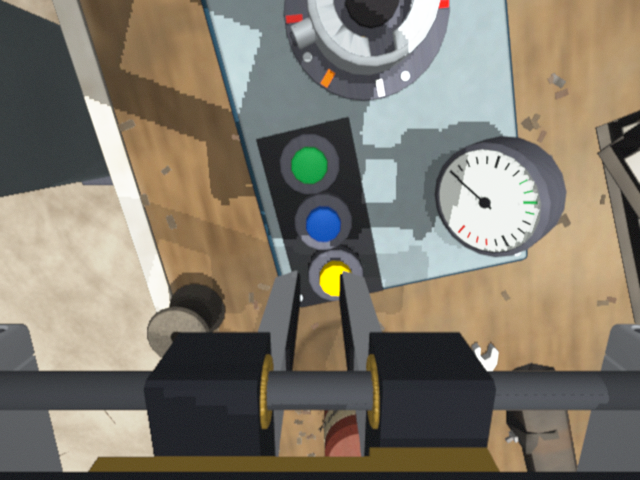

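The wrist view shows green at (309,165), blue at (323,224) and yellow at (332,277, partly hidden). With the bias seen at the fingertips, green is at about (0.4945,-0.0662). I retry, descending slowly.

Call:
{"name": "servo_tool", "arguments": {
  "moves": [
    [0.8,-0.4,0.3,0,0.78],
    [1.7,-0.8,0.8,0,0.78],
    [2.38,-0.98,1.4,0,0.78],
    [2.38,-0.98,1.9,0,0.78],
    [2.38,-0.98,2.1,0,0.78],
    [2.38,-0.98,2.25,0,0.78],
    [2.38,-0.98,2.25,0,0.78],
    [2.38,-0.98,2.25,0,0.78]
  ]
}}

```text
time: 4.92
tool_pos: [0.4782, -0.0669, 0.0806]
ee_rot: [3.141, -0.0, 1.563]
wrist_force: [-1.3, 0.8, 3.1]
width: 0.0207
finger_force: 1.1
```

Call:
{"name": "servo_tool", "arguments": {
  "moves": [
    [0,0,0.04,0,0.78],
    [0,0,0.04,0,0.78]
  ]
}}

```text
time: 5.08
tool_pos: [0.4787, -0.0673, 0.0798]
ee_rot: [3.14, 0.0, 1.563]
wrist_force: [-1.1, 1.3, 2.3]
width: 0.0207
finger_force: 1.4
```

Call:
{"name": "servo_tool", "arguments": {
  "moves": [
    [0,0,0.06,0,0.78],
    [0,0,0.06,0,0.78]
  ]
}}

```text
time: 5.25
tool_pos: [0.4787, -0.0673, 0.078]
ee_rot: [3.14, 0.0, 1.563]
wrist_force: [-0.6, 1.8, 5.0]
width: 0.0208
finger_force: 1.9
```

Call:
{"name": "servo_tool", "arguments": {
  "moves": [
    [0,0,0.06,0,0.78],
    [0,0,0.06,0,0.78]
  ]
}}

```text
time: 5.42
tool_pos: [0.4787, -0.0673, 0.0764]
ee_rot: [3.14, 0.001, 1.563]
wrist_force: [-0.7, 0.0, 4.1]
width: 0.0208
finger_force: 2.3
```

Contact begins at a measured z of about 81.5 mm with about 1 N/mm, so the tips sit some 3.7 mm lower than the reading. That makes 75.7 the full 6 mm stop, meaning green was already fully down. I complete this press and release, then do blue and yellow the same way, with hard stop seen as a force jump.

Call:
{"name": "servo_tool", "arguments": {
  "moves": [
    [0,0,0.08,0,0.78],
    [0,0,0.15,0,0.78],
    [0,0,0.15,0,0.78]
  ]
}}

```text
time: 5.67
tool_pos: [0.4789, -0.0674, 0.0758]
ee_rot: [3.139, 0.001, 1.563]
wrist_force: [-6.4, 1.6, 18.9]
width: 0.0205
finger_force: 8.8
```

Call:
{"name": "servo_tool", "arguments": {
  "moves": [
    [0,0,-0.3,0,0.78],
    [0,0,-0.7,0,0.78],
    [-0.5,0.1,-0.9,0,0.78],
    [-1.2,0.3,-0.9,0,0.78],
    [-1.54,0.36,-0.9,0,0.78],
    [-1.54,0.36,-0.9,0,0.78],
    [-1.54,0.36,-0.9,0,0.78]
  ]
}}

```text
time: 6.25
tool_pos: [0.4862, -0.106, 0.0938]
ee_rot: [-3.14, -0.001, 1.562]
wrist_force: [0.7, -0.5, 0.2]
width: 0.0204
finger_force: 0.0
```

```bash
python3 -c "
from h import *
go([.5030-.0166,-.1055,.0815],90)"
```

```text
t 6.25 pos [ 0.4862 -0.106   0.0938] rot [-1.7989e+02 -5.0000e-02  8.9480e+01] j6 -0.32 F [ 0.7 -0.5  0.2] w 0.0204 -> units [0.02 0.01 0.49] turn -0.09
```

Call:
{"name": "servo_tool", "arguments": {
  "moves": [
    [0,0,0.3,0,0.78],
    [0,0,0.5,0,0.78],
    [0,0,0.65,0,0.78],
    [0,0,0.8,0,0.78],
    [0,0,0.85,0,0.78],
    [0,0,0.85,0,0.78]
  ]
}}

```text
time: 6.75
tool_pos: [0.4866, -0.1052, 0.076]
ee_rot: [3.141, 0.0, 1.564]
wrist_force: [-6.2, 0.6, 12.9]
width: 0.0206
finger_force: 6.6
```

Call:
{"name": "servo_tool", "arguments": {
  "moves": [
    [0,0,-0.3,0,0.78],
    [0,0,-0.7,0,0.78],
    [-0.5,0.1,-0.9,0,0.78],
    [-1.2,0.3,-0.9,0,0.78],
    [-1.54,0.36,-0.9,0,0.78],
    [-1.54,0.36,-0.9,0,0.78],
    [-1.54,0.36,-0.9,0,0.78]
  ]
}}

```text
time: 7.33
tool_pos: [0.495, -0.1444, 0.0952]
ee_rot: [-3.14, -0.001, 1.562]
wrist_force: [-1.0, -0.6, -0.6]
width: 0.0205
finger_force: 0.0
```

```bash
python3 -c "
from h import *
go([.5119-.0166,-.1444,.0815],90)"
```

```text
t 7.33 pos [ 0.495  -0.1444  0.0952] rot [-1.7992e+02 -5.0000e-02  8.9500e+01] j6 -0.39 F [-1.  -0.6 -0.6] w 0.0205 -> units [-0.    0.01  0.55] turn -0.08
```

Call:
{"name": "servo_tool", "arguments": {
  "moves": [
    [0,0,0.3,0,0.78],
    [0,0,0.55,0,0.78],
    [0,0,0.7,0,0.78],
    [0,0,0.85,0,0.78],
    [0,0,0.92,0,0.78],
    [0,0,0.92,0,0.78]
  ]
}}

```text
time: 7.83
tool_pos: [0.4954, -0.1437, 0.0759]
ee_rot: [3.141, 0.001, 1.564]
wrist_force: [-5.4, 1.5, 13.5]
width: 0.0204
finger_force: 7.2
```

Call:
{"name": "servo_tool", "arguments": {
  "moves": [
    [0,0,-0.4,0,0.78],
    [0,0,-1,0,0.6],
    [0,0,-2,0,0.4],
    [0.5,0,-3,0,0.4],
    [1.5,0,-3.8,0,0.4],
    [2.9,0,-4,0,0.4],
    [4.5,0,-4,0,0.4],
    [6,0,-4,0,0.4],
    [7.5,0,-4,0,0.4],
    [9,0,-4,0,0.4]
  ]
}}

```text
time: 8.67
tool_pos: [0.4962, 0.0829, 0.1724]
ee_rot: [-3.141, 0.0, 1.564]
wrist_force: [0.7, 0.6, 0.4]
width: 0.0564
finger_force: 0.0
```

```bash
python3 -c "
from h import *
go([.5145,.3155-.09,.15],148)"
```

```text
t 8.67 pos [0.4962 0.0829 0.1724] rot [-179.95    0.     89.59] j6 0.06 F [0.7 0.6 0.4] w 0.0564 -> units [5.71 0.69 0.9 ] turn -9.73
```

Call:
{"name": "servo_tool", "arguments": {
  "moves": [
    [1.2,0.3,0.2,-1,0.4],
    [2.4,0.7,0.5,-2,0.4],
    [3.7,1.1,0.8,-3.1,0.4],
    [5,1.6,1.1,-4.2,0.4],
    [6.3,2.1,1.4,-5.3,0.4],
    [7.4,2.5,1.7,-6.4,0.4],
    [8,2.7,1.7,-7.5,0.4],
    [8.04,2.72,1.7,-8.6,0.4],
    [8.04,2.72,1.7,-9.73,0.4],
    [8.04,2.72,1.7,-9.73,0.4]
  ]
}}

```text
time: 9.5
tool_pos: [0.5657, 0.2821, 0.1291]
ee_rot: [-3.14, -0.001, 2.586]
wrist_force: [0.4, -0.5, 0.3]
width: 0.0564
finger_force: 0.0
```

```bash
python3 - <<'E'
from h import *
go([.5145,.3155,.06],148)
snap('wrist','w5')
for p in((.5145,.3155,.0485),(.5304,.3046,.0485),(.4975,.3254,.0485)): print(proj('w5',p))
im=cv2.imread('pics/w5.png'); hsv=cv2.cvtColor(im,cv2.COLOR_BGR2HSV)
c,_=np.round(proj('w5',(.5145,.3155,.0485))).astype(int),0
m=cv2.inRange(hsv,(0,0,0),(180,255,60))
E
```

```text
t 9.50 pos [0.5657 0.2821 0.1291] rot [-1.7989e+02 -8.0000e-02  1.4815e+02] j6 -0.64 F [ 0.4 -0.5  0.3] w 0.0564 -> units [2.44 0.06 2.77] turn 0.03
[322.73559112 156.83238149]
[321.45232163 184.4222538 ]
[321.98489702 127.47825133]
```

View pics/w5.png

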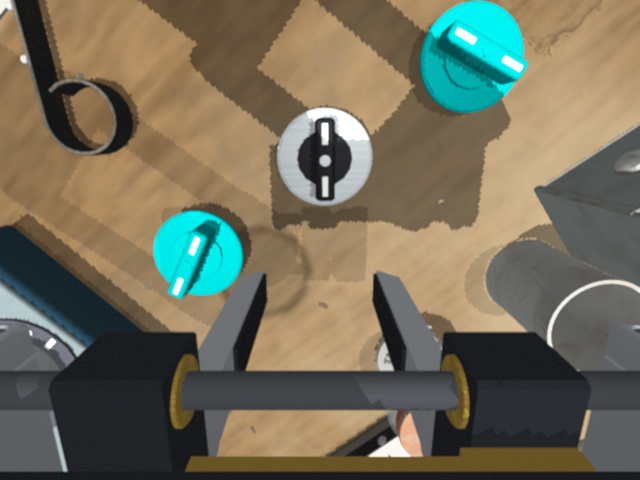

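The wrist view shows the cap's bar upright at (325,122)–(325,197), centre (325,160), lined up with the finger gap. The turquoise look-alikes are at (198,253) and (473,57).

```bash
python3 - <<'E'
from h import *
o=robot.get_obs(); M=R.from_euler('xyz',o['ee_rot']).as_matrix()
print(o['tool_pos'],M.round(4)); K,T=cam('w5'); print(T.round(4),K)
print('cap tool', (M.T@(np.array([.5145,.3155,.0485])-o['tool_pos'])).round(4),'cam',(T[:3,:3].T@(np.array([.5145,.3155,.0485])-T[:3,3])).round(4))
im=cv2.imread('pics/w5.png'); g=cv2.cvtColor(im,cv2.COLOR_BGR2GRAY)[115:205,312:338]
m=(g>200).astype(np.uint8)*255; nn,l,st,ce=cv2.connectedComponentsWithStats(m)
for k in range(1,nn):
    if st[k,4]>20: print(st[k],ce[k]+[312,115],atz('w5',*(ce[k]+[312,115]),.0485))
im=cv2.imread('pics/w5.png'); hsv=cv2.cvtColor(im,cv2.COLOR_BGR2HSV)
sat=cv2.inRange(hsv[95:215,265:385],(0,0,90),(180,45,255)); c,_=cv2.findContours(sat,0,2); c=max(c,key=cv2.contourArea); (e,ax,an)=cv2.fitEllipse(cv2.convexHull(c)); print('disc',e[0]+265,e[1]+95,ax,atz('w5',e[0]+265,e[1]+95,.0225))
E
```

```text
[0.56586431 0.2817715  0.12936091] [[-8.468e-01  5.319e-01 -1.800e-03]
 [ 5.319e-01  8.468e-01 -7.000e-04]
 [ 1.200e-03 -1.600e-03 -1.000e+00]]
[[ 0.5278  0.8184  0.2274  0.5007]
 [ 0.8494 -0.5081 -0.1427  0.3217]
 [-0.0013  0.2685 -0.9633  0.3084]
 [ 0.      0.      0.      1.    ]] [[364.03018636   0.         319.32464958]
 [  0.         364.03018636 235.99160588]
 [  0.           0.           1.        ]]
cap tool [0.0613 0.0014 0.0809] cam [ 0.0024 -0.0553  0.2544]
[  0   0  26  18 112] [326.42857143 118.55357143] [0.49414748 0.33102781 0.0485    ]
[ 10   8   6  21 120] [324.625 132.625] [0.50133889 0.32515758 0.0485    ]
[ 9 41  8  9 57] [324.64912281 160.01754386] [0.51706532 0.31549064 0.0485    ]
[11 62  5 19 92] [324.97826087 186.09782609] [0.53274415 0.30610957 0.0485    ]
disc 324.2531929016113 156.12833786010742 (96.76258850097656, 98.93303680419922) [0.51604915 0.31615112 0.0225    ]
```

```bash
python3 - <<'E'
from h import *
for i in range(3):
    o=robot.get_obs(); s=robot.snapshot('wrist'); print(o['time'],o['tool_pos'].round(4),o['ee_rot'].round(4)); print(np.array(s['T_tool_cam'])[:3,3].round(4))
E
```

```text
9.55 [0.5659 0.2818 0.1294] [-3.1400e+00 -1.2000e-03  2.5808e+00]
[ 0.0764 -0.0011 -0.1793]
9.6 [0.566  0.2815 0.1297] [-3.1405e+00 -8.0000e-04  2.5798e+00]
[ 0.0764 -0.0011 -0.1793]
9.65 [0.5662 0.2814 0.1299] [-3.1408e+00 -6.0000e-04  2.5798e+00]
[ 0.0764 -0.0011 -0.1793]
```

```bash
python3 - <<'E'
from h import *
# printed poses just before each snapshot
L=[('wrist0',[.16599,-.52378,.20433],[-179.8765,-.01,17.579]),('w1',[.4936,-.0701,.1006],[-179.93,.03,89.56]),('w3',[.4805,-.0668,.0757],[179.91,.07,89.6]),('w4',[.5012,-.1258,.1346],[-179.83,-.09,89.58]),('w5',[.5657,.2821,.1291],[-179.89,-.08,148.15])]
A=[];B=[]
for f,p,r in L:
    K,T=cam(f); M=R.from_euler('xyz',r,degrees=True).as_matrix(); t=M.T@(T[:3,3]-p); print(f,t.round(4))
    A.append(np.hstack([M,np.eye(3)])); B.append(T[:3,3]-p)
x,res,rk,_=np.linalg.lstsq(np.vstack(A),np.hstack(B),rcond=None); print(x.round(4),rk,(np.vstack(A)@x-np.hstack(B)).round(4))
E
```

```text
wrist0 [ 0.0788  0.0022 -0.1794]
w1 [ 0.0764  0.0011 -0.1793]
w3 [ 0.0764  0.0011 -0.1793]
w4 [ 0.0763  0.0011 -0.1793]
w5 [ 0.0764 -0.001  -0.1792]
[ 0.0783  0.     -0.179   0.0011 -0.002   0.0003] 6 [-0.     -0.     -0.0001  0.     -0.     -0.     -0.     -0.      0.
  0.      0.      0.     -0.     -0.      0.0001]
```

The wrist calibration differs from the arm's reading by a constant world offset of (1.1,-2.0) mm, which the fingertip check also shows. I now correct for it: the cap is at (0.5157,0.3176) with its bar at 148.5°.

```bash
python3 -c "
from h import *
go([.5157,.3176,.029],148.5)"
```

```text
t 9.70 pos [0.5663 0.2812 0.1302] rot [-1.7997e+02 -2.0000e-02  1.4783e+02] j6 -0.64 F [-0.3  0.6 -0.6] w 0.0566 -> units [2.49 0.16 4.05] turn -0.11
```

Call:
{"name": "servo_tool", "arguments": {
  "moves": [
    [0.8,0.05,0.5,-0.1,0.4],
    [1.7,0.1,1.2,-0.1,0.4],
    [2.3,0.16,2,-0.1,0.4],
    [2.49,0.16,2.8,-0.1,0.4],
    [2.49,0.16,3.4,-0.1,0.4],
    [2.49,0.16,3.75,-0.1,0.4],
    [2.49,0.16,3.75,-0.1,0.4],
    [2.49,0.16,3.75,-0.1,0.4]
  ]
}}

```text
time: 10.37
tool_pos: [0.5161, 0.3175, 0.0368]
ee_rot: [-3.141, -0.0, 2.592]
wrist_force: [1.0, 0.8, -0.4]
width: 0.0564
finger_force: 0.0
```

```bash
python3 -c "
from h import *
go([.5157,.3176,.0285],148.5)"
```

```text
t 10.37 pos [0.5161 0.3175 0.0368] rot [-179.99   -0.    148.49] j6 -0.56 F [ 1.   0.8 -0.4] w 0.0564 -> units [ 0.02 -0.01  0.33] turn -0.00
```

Call:
{"name": "servo_tool", "arguments": {
  "moves": [
    [0,0,0.15,0,0.4],
    [0,0,0.3,0,0.4],
    [0,0,0.33,0,0.4],
    [0,0,0.33,0,0.7],
    [0,0,0.33,0,1],
    [0,0,0.33,0,1],
    [0,0,0.33,0,1],
    [0,0,0.33,0,1],
    [0,0,0.33,0,1],
    [0,0,0.33,0,1]
  ]
}}

```text
time: 11.2
tool_pos: [0.5159, 0.3178, 0.0285]
ee_rot: [-3.141, 0.0, 2.593]
wrist_force: [-0.2, 1.2, -2.1]
width: 0.0136
finger_force: 30.0
```

```bash
python3 -c "
from h import *
go([.5157,.3176,.0285],148.5);print(robot.get_obs()['finger_force'])"
```

```text
t 11.20 pos [0.5159 0.3178 0.0285] rot [-179.99    0.    148.56] j6 -0.56 F [-0.2  1.2 -2.1] w 0.0136 -> units [ 0.   -0.01 -0.  ] turn 0.01
30.022415220737457
```

Call:
{"name": "servo_tool", "arguments": {
  "moves": [
    [0,0,-0.6,0,1],
    [0,0,-1.6,0,1],
    [0,0,-2.8,0,1],
    [-0.3,-0.4,-4,0.4,1],
    [-0.7,-1,-5,0.8,1],
    [-1.2,-1.7,-5.8,1.3,1],
    [-1.9,-2.6,-6.2,1.9,1],
    [-2.7,-3.7,-6.26,2.6,1],
    [-3.5,-4.8,-6.26,3.3,1],
    [-4.3,-5.9,-6.26,4,1]
  ]
}}

```text
time: 12.03
tool_pos: [0.5305, 0.1346, 0.185]
ee_rot: [3.141, 0.0, 2.171]
wrist_force: [0.6, -0.7, -0.9]
width: 0.0138
finger_force: 30.0
```

```bash
python3 -c "
from h import *
go([.548,-.061,.185],102.6)"
```

```text
t 12.03 pos [0.5305 0.1346 0.185 ] rot [1.7999e+02 1.0000e-02 1.2439e+02] j6 -0.46 F [ 0.6 -0.7 -0.9] w 0.0138 -> units [-6.85 -3.84  0.  ] turn 3.63
```

Call:
{"name": "servo_tool", "arguments": {
  "moves": [
    [-0.9,-0.5,0,0.5,1],
    [-2,-1.1,0,1,1],
    [-3.2,-1.8,0,1.6,1],
    [-4.4,-2.5,0,2.3,1],
    [-5.5,-3.1,0,3,1],
    [-6.4,-3.6,0,3.6,1],
    [-6.85,-3.84,0,3.63,1],
    [-6.85,-3.84,0,3.63,1],
    [-6.85,-3.84,0,3.63,1],
    [-6.85,-3.84,0,3.63,1]
  ]
}}

```text
time: 12.87
tool_pos: [0.5486, -0.0581, 0.1848]
ee_rot: [-3.141, -0.001, 1.796]
wrist_force: [1.0, 1.2, -1.5]
width: 0.0134
finger_force: 30.0
```

```bash
python3 - <<'E'
from h import *
go([.548,-.061,.185],102.6)
s=snap('wrist','w6'); o=robot.get_obs()
p=proj('w6',(.5294,.0221,.094)); print('neck pred',p)
W=s['image'][:, :]; x0=int(p[0])-75; y0=max(0,int(p[1])-75)
c=cv2.resize(W[y0:y0+150,x0:x0+150],None,fx=3,fy=3,interpolation=cv2.INTER_CUBIC); print(x0,y0)
d=cv2.resize(W[170:360,235:395],None,fx=2.1,fy=2.1)
O=np.zeros((450,800,3),np.uint8);O[:c.shape[0],:450]=c;O[:d.shape[0],455:455+d.shape[1]]=d
cv2.imwrite('pics/c6.png',O)
E
```

```text
t 12.87 pos [ 0.5486 -0.0581  0.1848] rot [-1.7999e+02 -7.0000e-02  1.0291e+02] j6 -0.43 F [ 1.   1.2 -1.5] w 0.0134 -> units [-0.11 -0.05 -0.01] turn 0.05
neck pred [316.88878612 125.26121444]
241 50
```

View pics/c6.png

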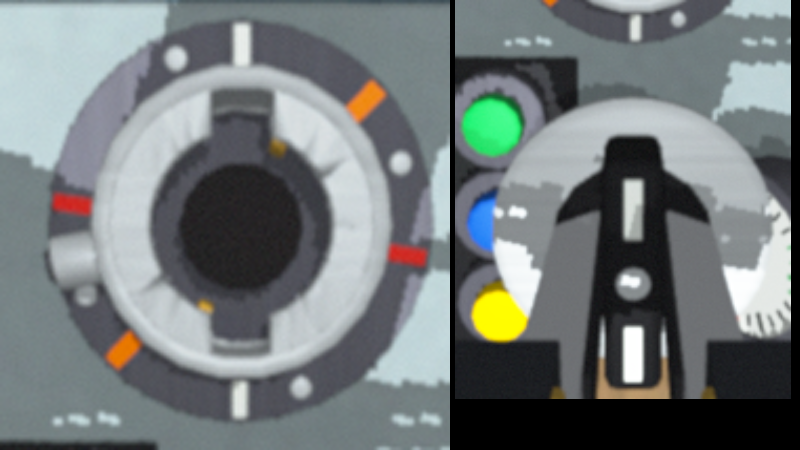

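The wrist view shows the neck centred at crop (242,220), with the notches and white marks (241,45)/(240,399) exactly vertical in the image. The held bar is also vertical (633,210)–(633,354), dot at (633,284), so no turn is needed and I compute the shift in the tool frame.

```bash
python3 - <<'E'
from h import *
K,T=cam('w6')
Rt=np.array([[-1.426e-4,-.963424,-.2679816],[1,-1.8e-4,1.17e-4],[-1.6e-4,-.2679816,.963424]]); c0=np.array([.0783,0,-.1793])
def tool(u,v,z):
    d=Rt@np.linalg.solve(K,[u,v,1.]); return c0+d*(z-c0[2])/d[2]
zr=.1848
dot=tool(235+178/2.1,170+284/2.1,-.020); wa=tool(235+178/2.1,170+210/2.1,-.020); wb=tool(235+178/2.1,170+354/2.1,-.020)
print('dot',dot,'mid whites',(wa+wb)/2)
for z in(.094,.098): print('neck',tool(321.7,123.5,zr-z), (tool(321.7,123.5,zr-z)-dot)/.025)
# marks mid, z .064
a=tool(241+241/3,50+45/3,zr-.064);b=tool(241+240/3,50+399/3,zr-.064);print('marks mid',(a+b)/2,np.linalg.norm(a-b),'ang',np.degrees(np.arctan2((a-b)[1],(a-b)[0])))
go([.548,-.061,.185],102.6)
E
```

```text
dot [-0.00048094  0.00022415 -0.02      ] mid whites [-0.00047845  0.00022415 -0.02      ]
neck [0.08597576 0.00172912 0.0908    ] [3.45826784 0.06019886 4.432     ]
neck [0.08586209 0.00170352 0.0868    ] [3.45372092 0.05917458 4.272     ]
marks mid [0.08460189 0.00149817 0.1208    ] 0.08908576209695256 ang 0.09972237746394635
t 12.92 pos [ 0.5487 -0.0579  0.1849] rot [-1.8000e+02 -5.0000e-02  1.0293e+02] j6 -0.43 F [-0.  -0.3 -1.5] w 0.0138 -> units [-0.12 -0.05 -0.01] turn 0.06
```

Call:
{"name": "servo_tool", "arguments": {
  "moves": [
    [0.5,0.01,0,0,1],
    [1.2,0.02,0,0,1],
    [2,0.03,0.2,0,1],
    [2.8,0.05,0.6,0,1],
    [3.3,0.055,1.1,0,1],
    [3.45,0.055,1.7,0,1],
    [3.45,0.055,2.2,0,1],
    [3.45,0.055,2.4,0,1],
    [3.45,0.055,2.4,0,1],
    [3.45,0.055,2.4,0,1]
  ]
}}

```text
time: 13.75
tool_pos: [0.5311, 0.025, 0.125]
ee_rot: [-3.141, 0.0, 1.794]
wrist_force: [0.1, -0.3, -1.7]
width: 0.0136
finger_force: 30.0
```

```bash
python3 -c "
from h import *
go([.5308,.0265,.118],102.9)"
```

```text
t 13.75 pos [0.5311 0.025  0.125 ] rot [-179.99    0.    102.79] j6 -0.28 F [ 0.1 -0.3 -1.7] w 0.0136 -> units [0.06 0.   0.28] turn -0.02
```

Call:
{"name": "servo_tool", "arguments": {
  "moves": [
    [0.04,0,0.1,0,1],
    [0.04,0,0.2,0,1],
    [0.04,0,0.28,0,1],
    [0.04,0,0.36,0,1],
    [0.04,0,0.4,0,1],
    [0.04,0,0.4,0,1]
  ]
}}

```text
time: 14.25
tool_pos: [0.5312, 0.0255, 0.1156]
ee_rot: [3.14, 0.001, 1.793]
wrist_force: [-0.5, -0.8, 1.3]
width: 0.0138
finger_force: 30.0
```

Call:
{"name": "servo_tool", "arguments": {
  "moves": [
    [0,0,0.08,0,1],
    [0,0,0.12,0,1],
    [0,0,0.12,0,1]
  ]
}}

```text
time: 14.5
tool_pos: [0.5313, 0.0256, 0.1123]
ee_rot: [3.14, 0.001, 1.794]
wrist_force: [-0.8, -1.0, 2.1]
width: 0.0137
finger_force: 30.0
```

The force rises only spring-softly through the rim height, so the tongues are in the notches. I continue down.

Call:
{"name": "servo_tool", "arguments": {
  "moves": [
    [0,0,0.1,0,1],
    [0,0,0.2,0,1],
    [0,0,0.2,0,1],
    [0,0,0.2,0,1]
  ]
}}

```text
time: 14.83
tool_pos: [0.5313, 0.0256, 0.1073]
ee_rot: [3.141, 0.001, 1.794]
wrist_force: [-0.4, -2.1, 4.3]
width: 0.0137
finger_force: 30.0
```

Call:
{"name": "servo_tool", "arguments": {
  "moves": [
    [0,0,0.06,0,1],
    [0,0,0.06,0,1],
    [0,0,0.06,0,1]
  ]
}}

```text
time: 15.08
tool_pos: [0.5313, 0.0256, 0.1063]
ee_rot: [3.14, 0.001, 1.794]
wrist_force: [-1.0, -1.5, 6.2]
width: 0.0138
finger_force: 30.0
```

Call:
{"name": "servo_tool", "arguments": {
  "moves": [
    [0,0,-0.02,0.8,1],
    [0,0,-0.02,1.6,1],
    [0,0,-0.02,2.4,1],
    [0,0,-0.02,3.2,1],
    [0,0,-0.02,4,1],
    [0,0,-0.02,4.8,1],
    [0,0,-0.02,5.6,1],
    [0,0,-0.02,6.4,1],
    [0,0,-0.02,7,1],
    [0,0,-0.02,7,1]
  ]
}}

```text
time: 15.92
tool_pos: [0.5315, 0.0257, 0.1066]
ee_rot: [3.14, -0.001, 1.06]
wrist_force: [0.0, -1.3, 5.1]
width: 0.0139
finger_force: 30.0
```

Call:
{"name": "servo_tool", "arguments": {
  "moves": [
    [0,0,0,0.5,1],
    [0,0,0,0.5,1],
    [0,0,0,0.5,1]
  ]
}}

```text
time: 16.17
tool_pos: [0.5315, 0.0257, 0.1066]
ee_rot: [3.14, -0.001, 1.01]
wrist_force: [0.4, -1.3, 5.0]
width: 0.0137
finger_force: 30.0
```

```bash
python3 - <<'E'
from h import *
go([.5313,.0256,.1063],57.9); print(robot.get_obs()['wrist_torque'].round(3))
s=snap('wrist','w7'); snap('top','t7'); snap('side','s7')
c=cv2.resize(s['image'][120:460,120:520],(530,450)); t=cv2.resize(cv2.imread('pics/s7.png')[215:295,290:370],(270,270),interpolation=cv2.INTER_CUBIC)
O=np.zeros((450,800,3),np.uint8);O[:,:530]=c;O[:270,530:]=t;cv2.imwrite('pics/c7.png',O)
E
```

```text
t 16.17 pos [0.5315 0.0257 0.1066] rot [ 1.799e+02 -4.000e-02  5.789e+01] j6 0.50 F [ 0.4 -1.3  5. ] w 0.0137 -> units [-0.01 -0.01  0.01] turn -0.00
[-0.318 -0.229  0.131]
```

View pics/c7.png

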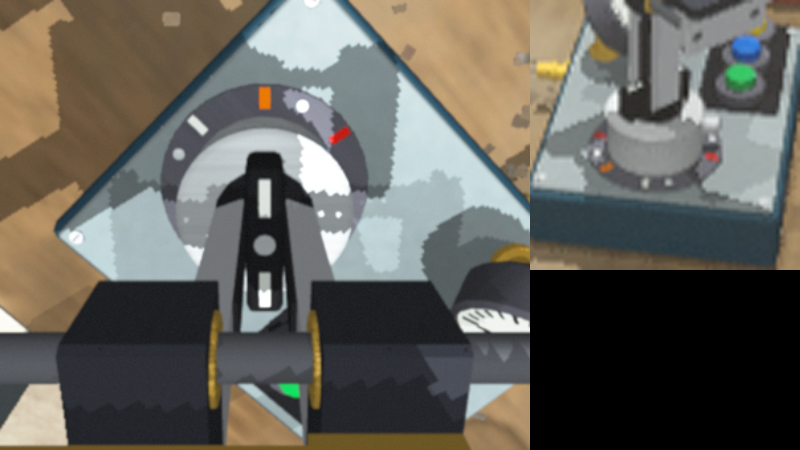

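The view shows the bar's white line (264,165–290) pointing straight at the orange mark (264,97). The red mark is well clear. The torque about z is 0.13 N m, which matches the carrier spring at vent, and the grip is holding. I hand it in.

```bash
python3 -c "
from bench import robot
print(robot.close_job())"
```

```text
the job is handed in; nothing more can be done
None
```

The job is handed in at about 16 s: I pressed green, blue and yellow fully in that order (green three times, since my first presses misread its stop), and the gripper now holds the cap pressed down at the orange vent mark, short of the lock. I did not touch the oil can, jar or wrench.

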